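Sniff the gas line, then hold the forge's flame-safety button in

TASK

The gas forge is about to be lit and its ball valve is already open: take the gas sniffer pen from its dock and check the pipe for leaks, drawing the pen's tip along the top of the pipe and within about a centimetre of it, over the five joints in turn from the ball valve to the safety valve, at no more than 5 cm a second all the while it is near them and without jabbing the pipe. Stand the sniffer back in its dock, let go of it, and only then push the black button on top of the safety valve fully in with the closed fingers, firmly but with less than 40 N, and keep it held in: you finish still holding it, so that the pilot can be lit. Leave everything else on the bench where it is.

Things in the scene. Friction and masses are not known exactly. Their poses are not given: they have to be found in the camera images.
- forge: Gas forge and its gas line, one fixed assembly; yaw varies. Origin on the bench below the pipe's corner, z up. In its frame (mm): dark iron pipe, 21 thick, axis 60 high, from the brass ball valve (lever 104 high, y -240 to -140) along +y to the elbow at (0, 4), along +x through the brass safety valve at (90, 4) to x = 150, then along +y.
- shell (a point): Middle of the forge's round dark shell, 195 mm above the bench, (50, 375) mm in the forge's frame: 252 mm across, 300 mm long along x, 321 mm high, burner on top to 450 mm. At (150, 229) in the forge's frame a gas pipe rises to 427 mm. Only to be kept clear of.
- joint1 (a point): Top of the first joint to sniff, the nut at the ball valve's outlet: point on the crown of the fitting, 76 mm above the bench. In the forge's frame x, y = (0, -115) mm. Axes as the forge's.
- joint2 (a point): Top of the second joint to sniff, the union: point on the crown of the fitting, 79 mm above the bench. In the forge's frame x, y = (0, -75) mm. Axes as the forge's.
- joint3 (a point): Top of the third joint to sniff, the tee: point on the crown of the fitting, 76 mm above the bench. In the forge's frame x, y = (0, -35) mm. Axes as the forge's.
- joint4 (a point): Top of the fourth joint to sniff, the elbow: point on the crown of the fitting, 76 mm above the bench. In the forge's frame x, y = (2, 4) mm. Axes as the forge's.
- joint5 (a point): Top of the fifth joint to sniff, the nut at the safety valve's inlet: point on the crown of the fitting, 76 mm above the bench. In the forge's frame x, y = (46, 4) mm. Axes as the forge's.
- safety_button (a joint): Travel of the safety valve's push button in m: 0 out, 0.010 fully in against its stop. It moves straight down, its spring pushes back with 4 N at 0 and 9 N fully in, and it comes out again when let go.
- button_top (a point): Centre of the top face of the black push button on the safety valve, 29 mm across, 123 mm above the bench when out and 113 mm when fully in; it moves with the button. In the forge's frame x, y = (90, 4) mm. The round brass bonnet below it is 34 mm across.
- sniffer: Gas sniffer pen, loose, about 0.12 kg, upright, tip down in its dock with the tip 18 mm above the bench. 170 mm long; origin at the end of its tip, z towards its butt. Steel probe 9 to 11 mm thick from z = 0 to 60, cone to 26 mm thick at 74, rubber collar 40 mm across from 80 to 86, round grey grip 26 mm thick from 86 to 162, butt at 170.
- dock: Fixed charging dock: base 85 x 75 mm, 12 mm high, and a round upright socket 52 mm across, open at the top. Origin on the bench on the socket's axis, z up. Bore 33 mm across, from 14 mm above the bench up to the rim at 98 mm, on which the pen's collar rests. The dock and the flux tin may change places from run to run.
- flux_tin: Bystander to leave alone: closed aluminium tin, 72 across, 85 tall. Origin at the underside.
- hammer: Bystander to leave alone: smith's hammer lying flat, 300 long. Origin at the underside.
- wire_brush: Bystander to leave alone: brush lying flat. Origin at the underside.
- candlestick: Bystander to leave alone: black iron candlestick on a round foot 96 across, with a green candle, about 195 tall. Origin at the underside.
- hardy: Bystander to leave alone: hot-cut hardy, a dark iron wedge on a square shank, lying on its side, 88 long, 46 high. Origin at the underside.
- tongs: Bystander to leave alone: dark iron tongs lying flat, about 350 long. Origin at the underside.
- chisel: Bystander to leave alone: steel cold chisel lying flat, 155 long. Origin at the underside.
Not all that is in view belongs to the job. What is shaped like the sniffer but purple is not meant.

How it is judged:
By the outcome, as a careful person would: the job done as asked, in the order asked, and still so for the second after the job is handed in, while the arm keeps its last pose, push and grip.
It also fails if it takes over 64 s, if anything falls off the work surface, if the arm or the gripper's body presses on something with over 40 N, if the wrist force passes 120 N, or if a joint passes its speed limit or range.

ROBOT

A 6-joint arm with a two-finger parallel gripper is mounted at the origin on the work surface. World frame = base frame: x ahead of the robot, y to its left, z up, the work surface at z = 0. Lengths are in m, angles in rad, forces in N, time in s.
With the tool pointing down it reaches from about 0.35 to 0.975 m from the base axis. Payload 4.9 kg.
Tool frame: the origin (TCP) lies midway between the tips of the shut fingers; the grasp point (between the pads) lies 19 mm behind it; z points along the fingers, y is the line along which they close (so a half turn about z gives the same grasp; the last joint's range is limited). The gripper opens to 85 mm and grips with 20 to 120 N. Pads are 22 mm wide; open, the fingers measure 114 mm over their backs; the gripper's body (76 mm by 85 mm) begins 54 mm behind the grasp point. The pads swing forward as they close: fully open they stand 13 mm farther back than shut.
Start: joints at [1.169, 0.053, 1.613, -0, 1.476, -0.119], TCP at [0.174, 0.6, 0.231] pointing down, gripper open.
Joint ranges: [-3.01, 3.01], [-1.01, 2.22], [0.06, 2.58], [-1.02, 4.17], [0.09, 2.62], [-3.14, 3.14]. Speed limits (rad/s): [2.57, 2.57, 3.14, 3.14, 3.14, 3.14].

INTERFACE

Orientations are given as [roll, pitch, yaw] about the fixed x, y, z axes, in that order (R = Rz(yaw) Ry(pitch) Rx(roll)).
In Python, from bench import arm gives the robot as it stands. Calls block until the motion is done:
- arm.reach(position, orientation): joint-space move of the TCP to a pose.
- arm.movel(position, ori=None, feed=0.15): straight line of the TCP; ori=None keeps the orientation; feed is the mean speed in m/s.
- arm.move_j(angles): joint-space move.
- arm.release() and arm.grab(newtons=None): open the fingers fully, or close them until they stop; newtons is the grip in N (None keeps the last).
- arm.sleep(seconds).
- arm.ik(position, orientation): joint angles nearest the present ones, or None.
- arm.get_obs(): the state.
- arm.camera(name): name is "side" or "top"; returns the picture (400x640x3 uint8, red, green, blue); there is no depth.
- arm.camera_model(name): a dict with "vertical_fov" (degrees; the focal length in pixels is half the picture's height over the tangent of half this angle, whatever the lens; pixels are square), "cx", "cy" (the principal point, pixels), "k1" (the pictures are not rectified: a ray, as slopes to the right and down, at radius r is drawn at 1 + k1 r^2 times it, then the intrinsics apply), "R" (3x3) and "t" (3): a world point X has camera coordinates R X + t. Camera axes: x right, y down, z forward; pixel columns grow to the right and rows downward; lengths in m; the calibration is good to about 2 mm. A picture is of the moment at which its call begins. camera_model takes no time and is no camera call.
A pose or a line that the arm cannot do raises arm.IKError and nothing moves.
- arm.close_job(): hands the job in; it is judged then, once.
Trained networks look in the newest picture that a camera, given by its name, has taken for a name from the list of things; names that differ only in an ending like _2 or _b are one class to them, and where a whole thing is asked for, a point or a joint stands for the part that bears it (a point fixed in the world has none). Each returns a list of dicts, best first, with "score" (0 to 1); they miss things now and then, are a little off and sometimes report something else, mostly with a low value. They report only what shows in the picture. A call takes as long as a camera call. They do not tell look-alikes from the thing itself.
- arm.boxes_of(name, camera): "at" ([x, y, z] in m, in world coordinates, good to about 4 mm: the middle of the surface that is visible of it).
- arm.regions_of(name, camera): "mask" (400x640 bool, what is visible of it).
The state is a dict: "clock": time; "qpos": joint angles; "qvel": joint speeds; "effort": joint torques, N m; "tool_pos": TCP position; "tcp_rot": TCP orientation; "ft_force": force on the tool from outside, world axes, zero at the start; "moment": the same for the moment, N m; "opening": opening from 0.0 (shut) to 1.0 (fully open); "grip_force": force on a finger pad.
Only numpy, scipy, OpenCV 4.12 (cv2) and the standard library are available. Lean on these libraries where they do the work, as an engineer would, in place of code of your own. Each camera call takes 0.05 s, during which the arm holds its last target. There are 200 camera calls.

## Working session

There is one attempt and no reset: what is moved stays moved. The work goes in short steps, each a Python script; the robot and the scene stay as the last script left them, time stands still between calls to the robot, and variables do not carry over. Pictures are saved under pics/ and viewed, at most 10 in all, crops included, and the job is handed in when it is done.

```bash
mkdir -p pics
python3 - <<'E'
from bench import arm
import cv2,numpy as np
for c in("side","top"):
    im=arm.camera(c);cv2.imwrite(f"pics/{c}0.png",im[...,::-1])
    m=arm.camera_model(c);print(c,m['vertical_fov'],m['cx'],m['cy'],m['k1'],np.round(-m['R'].T@m['t'],3))
    for n in["sniffer","dock","flux_tin","joint1","joint5","joint2","joint4","button_top","shell","forge","candlestick","hardy","tongs","hammer"]:
        for d in arm.boxes_of(n,c)[:3]:print(n,round(d['score'],2),np.round(d['at'],3))
o=arm.get_obs();print(o['clock'],o['tool_pos'],o['tcp_rot'],o['ft_force'])
E
```

```text
side 42.73606350618515 321.4493865255307 196.92337986570055 -0.14572228535016932 [-0.012 -0.644  1.228]
sniffer 0.74 [ 0.498 -0.205  0.121]
sniffer 0.51 [ 0.397 -0.189  0.145]
dock 0.92 [ 0.386 -0.2    0.014]
dock 0.53 [0.656 0.077 0.125]
dock 0.38 [0.57  0.357 0.217]
flux_tin 0.62 [ 0.524 -0.335  0.087]
joint1 0.73 [0.57  0.363 0.21 ]
joint5 0.73 [0.57  0.363 0.21 ]
joint2 0.73 [0.57  0.363 0.21 ]
joint4 0.73 [0.57  0.363 0.21 ]
button_top 0.45 [0.653 0.075 0.126]
shell 0.96 [0.568 0.369 0.214]
forge 0.62 [ 0.774 -0.217  0.01 ]
forge 0.55 [0.565 0.363 0.212]
candlestick 0.84 [ 0.772 -0.217  0.01 ]
hardy 0.97 [ 0.723 -0.135  0.038]
hardy 0.43 [0.563 0.36  0.216]
tongs 0.6 [ 0.55  -0.479  0.011]
hammer 0.92 [0.416 0.087 0.024]
hammer 0.32 [0.561 0.362 0.211]
top 51.1398983324976 317.10974930909487 193.79304172169054 0.02563317801362196 [0.322 0.004 1.561]
dock 0.2 [ 0.776 -0.204  0.008]
flux_tin 0.8 [ 0.533 -0.314  0.084]
flux_tin 0.53 [ 0.319 -0.331  0.012]
joint1 0.62 [0.566 0.411 0.277]
joint5 0.62 [0.566 0.411 0.277]
joint2 0.62 [0.566 0.411 0.277]
joint4 0.62 [0.566 0.411 0.277]
button_top 0.55 [0.414 0.094 0.021]
shell 0.72 [0.566 0.404 0.276]
forge 0.87 [0.569 0.408 0.282]
forge 0.39 [0.411 0.094 0.02 ]
candlestick 0.93 [ 0.774 -0.209  0.007]
hardy 0.62 [ 0.718 -0.127  0.034]
hardy 0.58 [0.657 0.078 0.123]
tongs 0.96 [ 0.571 -0.472  0.011]
hammer 0.55 [0.412 0.093 0.021]
1.5 [0.17438425 0.6001603  0.23130048] [-3.14158773e+00 -4.70636034e-06  2.85882528e+00] [-0.1908754   0.95901936 -0.53330753]
```

View pics/side0.png

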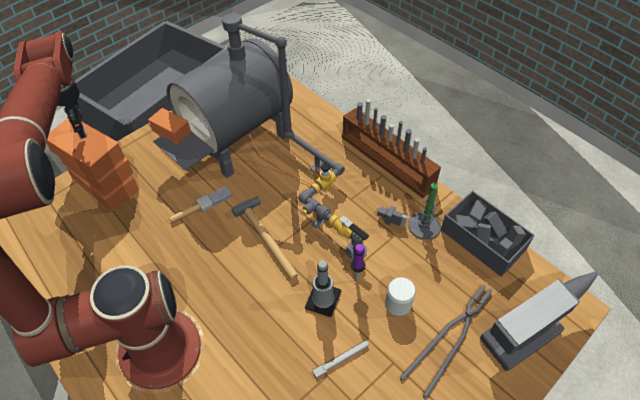

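View pics/top0.png

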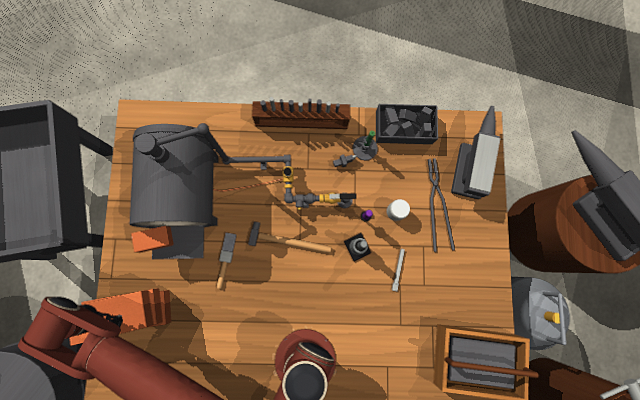

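The side view shows two pen-like things. The purple one at side (358,258) / top (367,215) is the look-alike. The grey pen with a collar, in the square-based dock at side (322,285) / top (358,246), is the one I want. The gas line's elbow is at top (289,198), the safety button at (287,172), and the ball valve at about (345,198). I'll check all of this in a close crop.

Run:
```python
import cv2,numpy as np
s=cv2.imread("pics/side0.png");t=cv2.imread("pics/top0.png")
a=cv2.resize(s[155:315,290:390],None,fx=3.75,fy=3.75,interpolation=cv2.INTER_CUBIC)
b=cv2.resize(t[155:265,275:385],None,fx=3.8,fy=3.8,interpolation=cv2.INTER_CUBIC)
o=np.zeros((600,795,3),np.uint8);o[:a.shape[0],:a.shape[1]]=a;o[:b.shape[0],376:376+b.shape[1]]=b
cv2.imwrite("pics/crop1.png",o)
```

```text
(no output)
```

View pics/crop1.png

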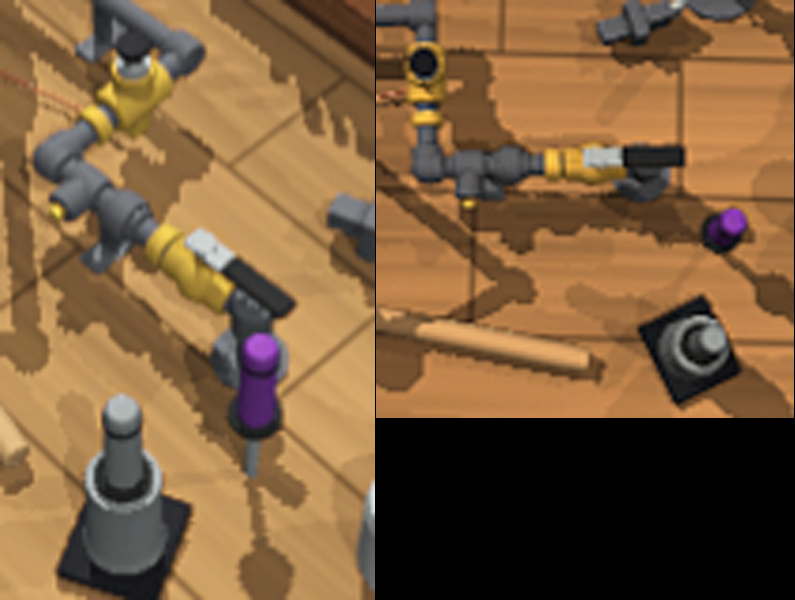

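The crop confirms the grey pen in its dock. Its butt is at crop (712,337) in the top view and (121,408) in the side view. The pipe features are clear, so I'll fit the poses from them.

```bash
cat > h.py <<'E'
from bench import arm
import numpy as np
def proj(c,X):
    m=arm.camera_model(c);X=np.atleast_2d(X)
    p=X@np.array(m['R']).T+m['t'];s=p[:,:2]/p[:,2:]
    s=s*(1+m['k1']*(s**2).sum(1,keepdims=True))
    return s*200/np.tan(np.radians(m['vertical_fov']/2))+[m['cx'],m['cy']]
def forge(P,q):
    c,s=np.cos(P[2]),np.sin(P[2]);q=np.atleast_2d(q)/1000.
    return np.c_[P[0]+c*q[:,0]-s*q[:,1],P[1]+s*q[:,0]+c*q[:,1],q[:,2]]
E
python3 - <<'E'
from h import *
import cv2
from scipy.optimize import least_squares as ls
T=lambda u,v:(275+(u-376)/3.8-.4,155+v/3.8-.4)
S=lambda u,v:(290+u/3.75-.4,155+v/3.75-.4)
obs=[("top",T(425,62),(90,4,123)),("top",T(510,164),(0,-75,60)),("top",T(552,163),(0,-115,60)),("top",T(427,117),(46,4,60)),("top",T(683,157),(0,-240,102)),
("side",S(133,47),(90,4,123)),("side",S(125,207),(0,-75,60)),("side",S(163,245),(0,-115,60)),("side",S(100,123),(46,4,60)),("side",S(285,305),(0,-240,100))]
f=lambda P:np.concatenate([(proj(c,forge(P,q))[0]-uv) for c,uv,q in obs])
r=ls(f,[.57,.08,0],loss='soft_l1');print("forge",r.x);print(np.round(f(r.x).reshape(-1,2),1).tolist())
for n,ob in dict(butt=[("top",T(712,337),.188),("side",S(121,405),.188)],rim=[("top",T(697,345),.098),("side",S(122,480),.098)]).items():
    g=lambda p:np.concatenate([proj(c,[p[0],p[1],z])[0]-uv for c,uv,z in ob])
    q=ls(g,[.39,-.2]);print(n,q.x,np.round(g(q.x),1))
# purple pen: free 3D butt
g=lambda p:np.concatenate([proj("top",p)[0]-T(735,222),proj("side",p)[0]-S(262,345)])
q=ls(g,[.5,-.2,.15]);print("purple butt",q.x,q.fun)
for i,c in enumerate(("top","side")):
    for n in ("dock","sniffer") : 
        for d in arm.regions_of(n,c)[:2]:
            ys,xs=np.nonzero(d['mask']);print(c,n,d['score'],xs.mean(),ys.mean(),xs.min(),xs.max(),ys.min(),ys.max())
E
```

```text
forge [0.56821305 0.07682301 0.02929322]
[[-0.7, -1.2], [-0.7, 0.0], [-0.7, 0.3], [-0.5, 0.0], [0.4, -0.1], [0.7, -1.3], [0.1, 2.1], [-0.1, 0.0], [-0.9, 0.5], [0.9, 2.3]]
butt [ 0.40312669 -0.17720455] [-0.3  0.   0.2  0.2]
rim [ 0.40047391 -0.17816605] [ 0.5  0.1 -0.2 -0.4]
purple butt [ 0.50578112 -0.2001759   0.17497118] [ 0.09927635 -0.15158631 -0.12746755  0.03476629]
top dock 0.93 355.88421052631577 246.01842105263157 344 371 232 260
top dock 0.53 397.84065934065933 271.3736263736264 392 403 249 291
top sniffer 0.69 366.18947368421055 215.1263157894737 361 371 210 220
top sniffer 0.58 361.24528301886795 244.73584905660377 355 367 240 250
side dock 0.87 323.10532687651335 299.77239709443097 305 341 283 315
side dock 0.52 325.1044776119403 166.47761194029852 321 329 163 171
side sniffer 0.89 357.9315476190476 259.58035714285717 351 364 244 280
side sniffer 0.54 322.2869822485207 274.6804733727811 315 330 260 288
```

Run:
```python
from h import *
import cv2
D=[np.pi,0,0]
x,y=.4018,-.1777
def st(n):
    o=arm.get_obs();print(n,round(o['clock'],2),np.round(o['tool_pos'],4),np.round(o['ft_force'],1),round(o['opening'],3),np.round(o['grip_force'],1))
arm.movel([.115,.405,.30],feed=.25);st('ret')
arm.reach([x,y,.27],D);st('over');print(np.round(arm.get_obs()['qpos'],2))
arm.movel([x,y,.126],feed=.12);st('down')
arm.grab(50);st('grab')
arm.movel([x,y,.24],feed=.12);st('up')
for c in("side","top"):
    im=arm.camera(c);cv2.imwrite(f"pics/{c}1.png",im[...,::-1])
a=cv2.resize(cv2.imread("pics/side1.png")[190:330,270:400],None,fx=4,fy=4,interpolation=cv2.INTER_CUBIC)
cv2.imwrite("pics/crop2.png",a)
print(proj("side",[[x,y,.132],[x,y,.2]]),proj("top",[x,y,.132]))
```

```text
ret 2.71 [0.1151 0.4053 0.2996] [ 0.5 -0.4  0.3] 0.999 0.0
over 5.03 [ 0.4021 -0.1771  0.27  ] [-0.3  0.1  0.1] 1.004 0.0
[-0.58 -0.44  1.97  0.    1.6   0.98]
down 6.38 [ 0.4024 -0.1781  0.1269] [1.3 0.1 0.1] 0.999 0.0
grab 6.95 [ 0.4019 -0.1779  0.1263] [-0.5 -0.6  1.7] 0.29 49.0
up 8.05 [ 0.4013 -0.1773  0.2388] [ 0.3 -0.2 -2.6] 0.288 49.4
[[322.04611232 275.04269587]
 [321.69183481 260.60234092]] [[360.68516849 244.61131712]]
```

View pics/crop2.png

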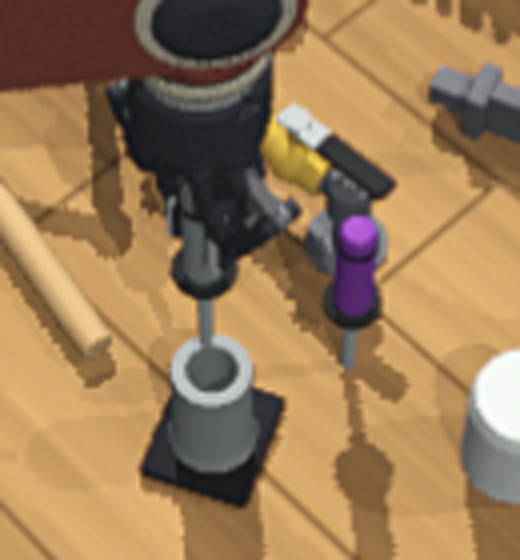

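The pen is held upright. Its tip is at crop (207,342), side (321.8,275.5), within 1 px of the prediction. Next I'll hover over joint1 and check how it lines up.

Run:
```python
from h import *
import cv2
P=[.5682,.0768,.0293]
j1=forge(P,[0,-115,76])[0];print(j1)
arm.movel([j1[0],j1[1],.25],feed=.2)
arm.movel([j1[0],j1[1],.208],feed=.025)
o=arm.get_obs();print(o['clock'],o['tool_pos'],o['ft_force'])
for c in("side","top"):
    im=arm.camera(c);cv2.imwrite(f"pics/{c}2.png",im[...,::-1])
s=cv2.imread("pics/side2.png")
# overlay model points on the earlier unobstructed pictures
def ov(img,c,x0,y0,w,h,k):
    a=cv2.resize(img[y0:y0+h,x0:x0+w],None,fx=k,fy=k,interpolation=cv2.INTER_CUBIC)
    pts=forge(P,[[0,-115,76],[0,-75,79],[0,-35,76],[2,4,76],[46,4,76],[90,4,123],[0,-140,104],[0,-240,104]])
    for u,v in (proj(c,pts)-[x0,y0]+.5)*k: cv2.circle(a,(int(u),int(v)),2,(0,0,255),-1)
    return a
a=ov(s,"side",295,155,80,115,5)
b=ov(cv2.imread("pics/side0.png"),"side",295,155,80,115,5)
cv2.imwrite("pics/crop3.png",np.hstack([a,b])[:, :800])
cv2.imwrite("pics/crop4.png",ov(cv2.imread("pics/top0.png"),"top",275,155,100,70,8))
```

```text
[ 0.57156902 -0.03815064  0.076     ]
11.2333 [ 0.57165215 -0.03815585  0.20820007] [-0.50278477 -0.26771572 -1.25714312]
```

View pics/crop3.png

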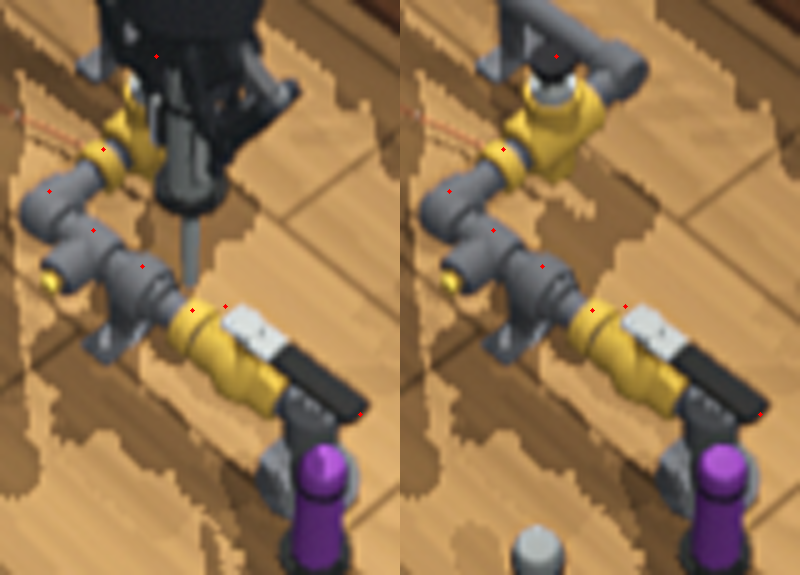

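View pics/crop4.png

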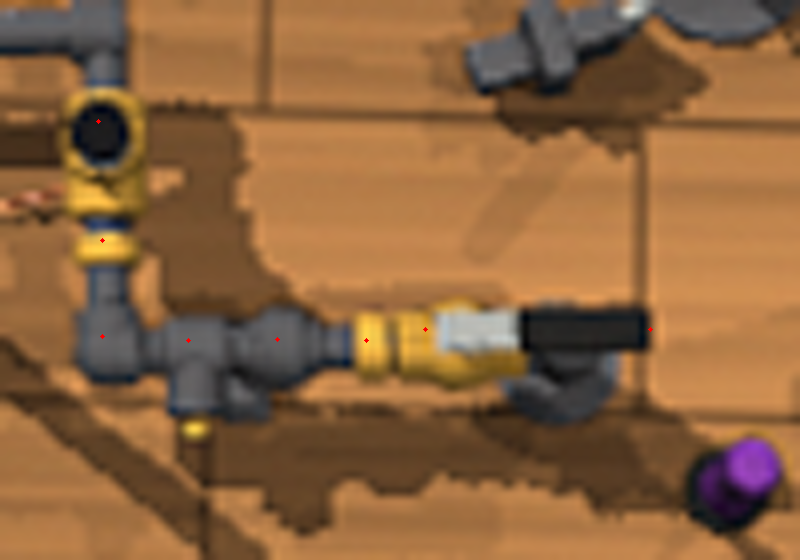

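Joint1's nut is at top crop (372,343) and its predicted point at (366,340). The mismatches are about 2 mm at most, so I'll shift the fit slightly (1.5 mm in −y) and trace.

Run:
```python
from h import *
P=[.5677,.0755,.0293]; H=.108
def st(n):
    o=arm.get_obs();print(n,round(o['clock'],2),np.round(o['tool_pos'],4),np.round(o['ft_force'],1),round(o['opening'],3))
def go(x,y,tip,feed=.025):
    p=forge(P,[x,y,tip])[0];p[2]+=H;arm.movel(p,feed=feed);st((x,y,tip))
go(0,-117,82.5)
go(0,-75,83.5);go(0,-35,82.5)
go(1.5,4,82.5);go(49,4,82.5)
go(49,4,125,.027)
```

```text
(0, -117, 82.5) 12.2 [ 0.5712 -0.0415  0.1907] [-0.3  0.2 -0.7] 0.29
(0, -75, 83.5) 14.03 [5.699e-01 4.000e-04 1.915e-01] [-0.2  0.2 -1.2] 0.29
(0, -35, 82.5) 15.78 [0.5687 0.0404 0.1905] [-0.2 -0.1 -0.8] 0.292
(1.5, 4, 82.5) 17.49 [0.5691 0.0794 0.1905] [-0.  -0.5 -1.3] 0.286
(49, 4, 82.5) 19.54 [0.6165 0.0809 0.1905] [ 0.2  0.1 -2.3] 0.289
(49, 4, 125) 21.27 [0.6164 0.0809 0.2327] [-0.8  0.3 -1.3] 0.287
```

Run:
```python
from h import *
import cv2
def st(n):
    o=arm.get_obs();print(n,round(o['clock'],2),np.round(o['tool_pos'],4),np.round(o['ft_force'],1),round(o['opening'],3))
x,y=.4020,-.1779
arm.movel([.6164,.0809,.29],feed=.06)
arm.movel([x,y,.29],feed=.2)
arm.movel([x,y,.235],feed=.15);st('over')
arm.movel([x,y,.140],feed=.06);st('in')
arm.movel([x,y,.1275],feed=.03);st('seat')
arm.release();st('rel')
arm.movel([x,y,.26],feed=.12);st('up')
im=arm.camera("side")
cv2.imwrite("pics/crop5.png",cv2.resize(im[190:330,270:400,::-1],None,fx=4,fy=4,interpolation=cv2.INTER_CUBIC))
```

```text
over 24.72 [ 0.4021 -0.1777  0.2351] [-1.1 -0.3 -0.4] 0.294
in 26.45 [ 0.4023 -0.1781  0.1405] [-0.1  0.2 -0.9] 0.292
seat 27.02 [ 0.4018 -0.178   0.1272] [ 0.2 -2.  -1.4] 0.292
rel 27.63 [ 0.402  -0.1779  0.1275] [ 0.4  0.5 -0.8] 1.001
up 28.89 [ 0.4016 -0.1776  0.2588] [ 0.1 -0.7 -0.8] 1.001
```

View pics/crop5.png

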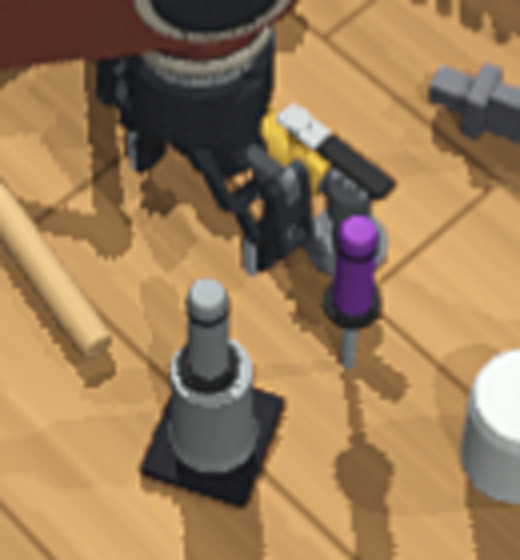

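The pen is seated in the dock and released, with its butt at crop (207,295). Next is the button.

Run:
```python
from h import *
P=[.5677,.0755,.0293]
b=forge(P,[90,4,123])[0];print(b)
def st(n):
    o=arm.get_obs();print(n,round(o['clock'],2),np.round(o['tool_pos'],4),np.round(o['ft_force'],1));return o
arm.grab(40)
arm.movel([b[0],b[1],.26],feed=.25)
arm.movel([b[0],b[1],.135],feed=.12);f0=st('above')['ft_force'][2]
arm.movel([b[0],b[1],.116],feed=.03);st('.116')
z=.116
while z>.100:
    z-=.001;arm.movel([b[0],b[1],z],feed=.02);arm.sleep(.1)
    o=st(round(z,4))
    if o['ft_force'][2]-f0>16 or o['clock']>52:break
```

```text
[0.65754419 0.08213491 0.123     ]
above 32.51 [0.6584 0.0821 0.1363] [-0.6 -0.1 -0.3]
.116 33.29 [0.6578 0.0822 0.1172] [-3.1  0.1  7.2]
0.115 33.64 [0.6579 0.0822 0.1164] [-3.   0.7  7.7]
0.114 33.99 [0.6579 0.0822 0.1155] [-2.6 -0.3  7.4]
0.113 34.34 [0.6579 0.0822 0.1146] [-3.4  0.   8. ]
0.112 34.69 [0.6579 0.0822 0.1138] [-3.7 -0.5  8.8]
0.111 35.04 [0.6579 0.0822 0.113 ] [-3.7 -1.2 10. ]
0.11 35.39 [0.6579 0.0822 0.113 ] [-5.9 -0.2 13.5]
0.109 35.74 [0.658  0.0822 0.113 ] [-8.8 -0.2 16.8]
```

Run:
```python
from bench import arm
import cv2
arm.sleep(.5);o=arm.get_obs();print(o['clock'],o['tool_pos'],o['ft_force'])
im=arm.camera("side")
cv2.imwrite("pics/final.png",cv2.resize(im[130:330,270:440,::-1],None,fx=3,fy=3,interpolation=cv2.INTER_CUBIC))
```

```text
36.2417 [0.65794869 0.08215967 0.11293059] [-8.89053223  0.16997109 16.65477392]
```

View pics/final.png

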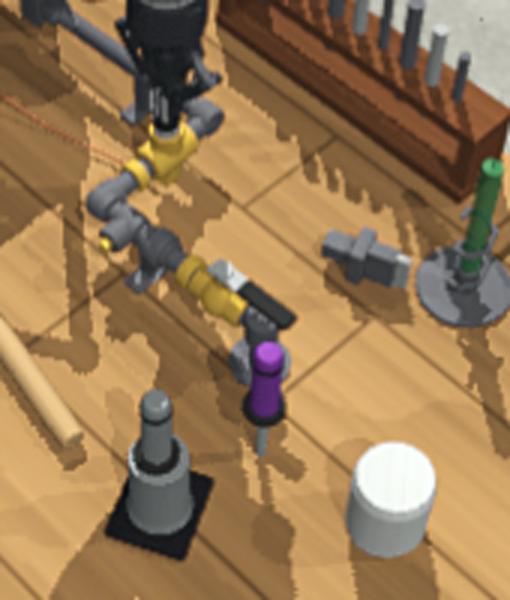

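The closed fingers are on the safety button at crop (165,125). The pen is in its dock at (155,470), and everything else in view is undisturbed.

```bash
python3 -c "
from bench import arm
print(arm.close_job())"
```

```text
the job is handed in; nothing more can be done
None
```

I traced all five joints with the sniffer at about 2.5 cm/s with no contact felt, stood it back in its dock and let go; the job is handed in with the safety button held fully in at about 17 N (36 s on the clock at my last check).

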